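# Clamp the heat sink with the T-handle hex key

### The arm

A 6-joint arm with a two-finger parallel gripper is mounted at the origin on a cart in front of the work surface, level with it; the furniture and walls round the work are solid. World frame = base frame: x ahead of the robot, y to its left, z up, the work surface at z = 0. Lengths are in mm, angles in rad, forces in N, time in s.
With the tool pointing down it reaches from about 375 to 900 mm from the base axis. Payload 3.1 kg.
Tool frame: the origin (TCP) lies midway between the tips of the shut fingers; the grasp point (between the pads) lies 19 mm behind it; z points along the fingers, y is the line along which they close (so a half turn about z gives the same grasp; the last joint's range is limited). The gripper opens to 85 mm and grips with 20 to 120 N. Pads are 22 mm wide; open, the fingers measure 114 mm over their backs; the gripper's body (76 mm by 85 mm) begins 54 mm behind the grasp point. The pads swing forward as they close: fully open they stand 13 mm farther back than shut.
Start: joints at [1.125, 0.527, 1.433, -0, 1.181, -0.178], TCP at [164.738, 602.875, 195.61] pointing down, gripper open.
Joint ranges: [-3.08, 3.08], [-0.75, 2.2], [0.22, 2.44], [-1.43, 4.57], [0, 2.65], [-2.85, 2.85]. Speed limits (rad/s): [2.79, 2.79, 3.14, 3.14, 3.14, 3.14].

### API

Orientations are given as [roll, pitch, yaw] about the fixed x, y, z axes, in that order (R = Rz(yaw) Ry(pitch) Rx(roll)).
In Python, from cell import robot gives the robot as it stands. The module is installed in compiled form; this text tells all that it offers.
- The arm moves only by the shell command python3 -m handwheel 'ROWS' [FORCE]. ROWS is JSON, a list of rows, each a list of 7 numbers: the turn, a rotation vector about the tool's x, y, z in units of pi/2 rad (1.0 is pi/2 rad), then the shift along the tool's x, y, z in units of 0.2 m (1.0 is 0.2 m), then the gripper command: -1 is shut, 1 is fully open, values between are in proportion. In form: [[rx, ry, rz, dx, dy, dz, jaw], ...]. A call has 1 to 8 rows; each row is the pose to reach, as a shift and turn from the pose commanded when the call began, along the tool's axes at that moment; what a row does not reach only later rows make up. A row lasts 1/12 s, in which the tool goes at most 41.7 mm and 7.16 degrees, less where a joint would pass 70% of its speed; a pose out of reach is approached as far as the arm can. A call with a number of a shift or a turn outside -1 to 1 is refused whole. A call with a gripper value outside its range is refused whole. The fingers move at their own pace and stop on an object; FORCE is the grip in N (left out, the last holds). Time passes only in rows, so rows that repeat a pose let the fingers close. It gives the time, the measured TCP pose, the force, the opening and the grip force at its end, in the units of the state.
- robot.state(): the state, without advancing time (a new reading comes with each control period).
- robot.get_image(name): name is "scene" or "top" or "wrist"; returns (picture, depth): 384x512x3 uint8, red, green, blue; 384x512 float32, mm along the optical axis (not along the pixel's ray), 0 where there is no reading.
- robot.calibration(name): a dict with "fx", "fy", "cx", "cy" (pixels), "R" (3x3) and "t" (3): a world point X has camera coordinates R X + t. Camera axes: x right, y down, z forward; pixel columns grow to the right and rows downward; lengths in mm; the calibration is good to about 2 mm. A picture is of the moment at which its call begins: read the wrist's pose just before it. calibration takes no time and is no camera call; for the wrist camera it gives the pose at the moment of the call.
- robot.job_done(): hands the job in; it is judged then, once.
The state is a dict: "clock": time; "joint_positions": joint angles; "joint_vel": joint speeds; "joint_torque": joint torques, N m; "eef_pos": TCP position; "orientation": TCP orientation; "contact_force": force on the tool from outside, world axes, zero at the start; "wrist_torque": the same for the moment, N m; "grip_width": finger opening in mm; "gripper_force": force on a finger pad.
Only numpy, scipy, OpenCV 4.12 (cv2) and the standard library are available. Lean on these libraries where they do the work, as an engineer would, in place of code of your own. Each camera call takes 0.05 s, during which the arm holds its last target. There are 200 camera calls.

### The job

Take the T-handle hex key from its stand, feel its tip home into the hex socket recessed in the round boss of the clamping fixture, and turn it clockwise, taking a fresh grip as often as needed, until the clamp screw comes to its stop and the jaw has pressed the heat sink against the fence. Then draw the key out and stand it upright in its stand again, all the way down; leave the heat sink lying in the fixture and the other things on the desk alone.

Things in the scene. Friction and masses are not known exactly. Their poses are not given: they have to be found in the camera images.
- key: T-handle hex key, tip down in the stand. Origin: centre of its tip; z up along the shaft. Steel hex shaft 16 mm across flats (18.5 over corners), tip bevelled 2 mm. Black handle bar 64 mm long (key's x), 18 wide (y), 16 high, 75 to 91 mm above the tip; 24 mm collar at 69.5 to 75 mm. Grip the bar across its 18 mm, over the shaft; 30 N holds it. 0.2 kg. Two of the flats face +y and -y.
- stand: Fixed dark steel key stand: square foot 66 x 66 x 10 mm, round post of 52 mm diameter on it, top at 46 mm. Origin: centre of its underside. Round vertical bore of 21.8 mm in the middle, floor 10 mm above the origin: there the key's tip stands when all the way down. The key is loose in it and may lean up to 6 degrees.
- stand_mouth (a point): Centre of the mouth of the stand's bore, on its top face, 46 mm above the desk. The mouth is flared to 32 mm in diameter and narrows to the 21.8 mm bore 8 mm further down.
- fixture: Clamping fixture, bolted down: dark steel plate 70 (x) x 170 (y) x 10 mm. Origin: centre of its underside; y runs from the clamp block to the fence. Grey clamp block 50 x 50 mm at y = -55 mm, on it a round boss of 47 mm diameter, top at z = 52 mm. Fence: inner face at y = +50 mm, top z = 34 mm. Heat sink between jaw and fence on the plate, between two low side lips.
- socket (a point): Clamp screw's axis at the centre of the recess mouth in the boss top, 52 mm above the desk. Flared from 32 to a 20 mm bore within 8 mm; the screw's face lies 16 mm below the mouth. In it the hex socket, 17 mm across flats, rim bevelled 1.6 mm, floor 36 mm below the mouth. Its angle is unknown: the key drops in within 7 degrees of fitting, else stops within 5 mm of the face. Seated, it stands by itself.
- jaw (a joint): Travel of the sliding jaw, 0 back to 0.012 m closed; driven only by the clamp screw, 3.87 mm per radian clockwise seen from above, solid stop at 0.012. At the start it is 0.0008 to 0.0027: the screw has 2.4 to 2.9 rad to go, plus up to 0.3 rad play of the key in the hexagon. Turning takes under 0.1 N m; the torque passes 0.2 N m at the stop. The screw stays put. Ease the key back before drawing it out.
- jaw_face (a point): Middle of the jaw's pressing face, which looks along the fixture's +y; steel jaw face 44 x 24 mm.
- heatsink: Finned aluminium heat sink, 40 x 40 x 26 mm, 0.09 kg, loose on the fixture's plate a few mm short of the fence. Origin: centre of its underside. Pressed home it lies with its centre 30 mm from the fixture's origin along the fixture's y. It need not be touched.
- usb_stick: Bystander: memory stick 17 x 50 x 8 mm lying on the desk; origin: centre of its underside. Leave it alone.
- tweezers_bent: Bystander: steel tweezers 13 x 123 x 10 mm lying on the desk; origin: centre of its underside. Leave them alone.
- flush_cutters: Bystander: red-handled cutters 48 x 130 x 11 mm lying on the desk; origin: centre of its underside. Leave them alone.
Not all that is in view belongs to the job. Leave any orange or purple look-alike of the key alone. There is more than one size of the heatsink; the one meant has the size given above.

How it is judged (in metres and radians):
On the way, in this order (a step that is already met when the one before it is completed fails the run):
1. the key's tip is seated in the hex socket of the clamp screw (z of key in the frame of fixture below 0.022 m and horizontal distance between key and socket below 0.004 m), for 0.1 s.
2. the jaw is closed while the key is in the socket (value of joint jaw above 0.011 m and z of key in the frame of fixture below 0.024 m and horizontal distance between key and socket below 0.005 m), for 0.1 s.
At the end, for the whole second after the job is handed in: The jaw has travelled at least 11 of its 12 mm, the heat sink lies flat on the plate and within 2 mm of the fence, and the key stands at rest, upright (within 0.2 rad) and all the way down (tip within 4 mm of the bore's floor) in its stand (value of joint jaw above 0.011 m and y of heatsink in the frame of fixture above 0.028 m and z of heatsink in the frame of fixture below 0.013 m and horizontal distance between key and stand_mouth below 0.008 m and z of key in the frame of stand below 0.014 m and angle between key's own z axis and vertical below 0.2 rad and linear speed of key below 0.02 m/s); the robot touches nothing.
It fails at once if the heat sink is lifted or tipped (angle between heatsink's own z axis and vertical above 0.3 rad or z of heatsink in the frame of fixture above 0.025 m).
It fails at once if a bystander is pushed away (distance of any of usb_stick, tweezers_bent, flush_cutters from where it was at the start of the episode above 0.03 m).
It also fails if it takes over 72 s, if anything falls off the work surface, if the arm or the gripper's body presses on something with over 40 N, if the wrist force passes 120 N, or if a joint passes its speed limit or range.

## Working session

There is one attempt and no reset: what is moved stays moved. The work goes in short steps, Python scripts to look and compute and a shell command to move; the robot and the scene stay as the last step left them, time stands still between calls to the robot, and variables do not carry over. Pictures are saved under pics/ and viewed, at most 10 in all, crops included, and the job is handed in when it is done.

```bash
mkdir -p pics; cat > h.py <<'E'
import numpy as np,cv2
from cell import robot
from scipy.spatial.transform import Rotation as Ro
def save(n,f):
    c=robot.calibration(n);p,d=robot.get_image(n)
    cv2.imwrite(f'pics/{f}.png',p[:,:,::-1]);np.savez(f'pics/{f}.npz',p=p,d=d,R=c['R'],t=c['t'],k=[c['fx'],c['fy'],c['cx'],c['cy']])
def load(f): return np.load(f'pics/{f}.npz')
def pts(z):
    d=z['d'];fx,fy,cx,cy=z['k'];v,u=np.mgrid[:d.shape[0],:d.shape[1]]
    P=np.stack([(u-cx)/fx*d,(v-cy)/fy*d,d],-1)
    W=(P-z['t'])@z['R']; W[d==0]=np.nan
    return W
def st():
    s=robot.state();print(s['clock'],np.round(s['eef_pos'],1),np.round(s['orientation'],3),'F',np.round(s['contact_force'],1),'T',np.round(s['wrist_torque'],2),s['grip_width'],s['gripper_force'],np.round(s['joint_positions'],2));return s
E
python3 - <<'E'
from h import *
st();save('top','top0');save('scene','sc0')
a=cv2.imread('pics/top0.png');b=cv2.imread('pics/sc0.png')
cv2.imwrite('pics/both.png',cv2.resize(np.vstack([a,b]),None,fx=.78,fy=.78) )
cv2.imwrite('pics/top0b.png',cv2.resize(a,(800,600)))
E
```

```text
0.0 [164.4 602.2 194.6] [-3.139 -0.     2.875] F [-1.  -0.1  0.2] T [-0.01 -0.02 -0.01] 85.10622908883006 0.0 [ 1.13  0.53  1.43 -0.    1.18 -0.18]
```

View pics/top0b.png

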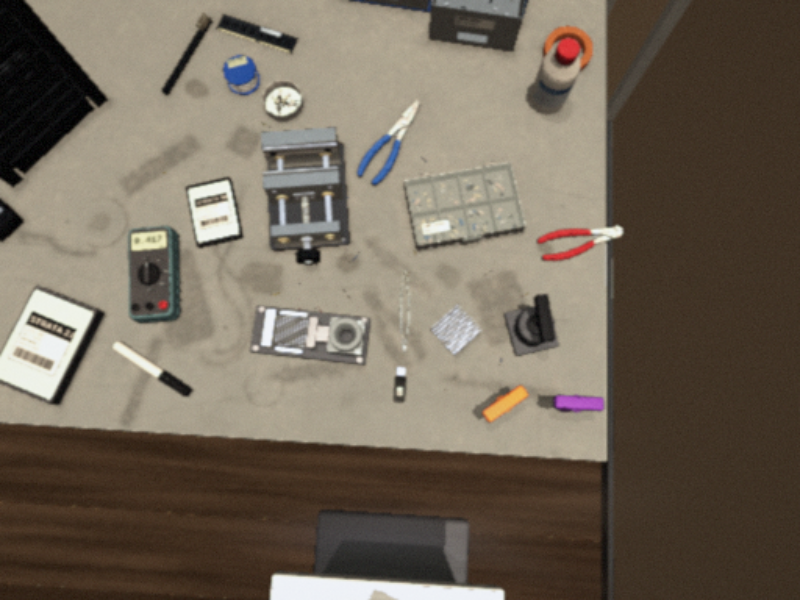

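View pics/sc0.png

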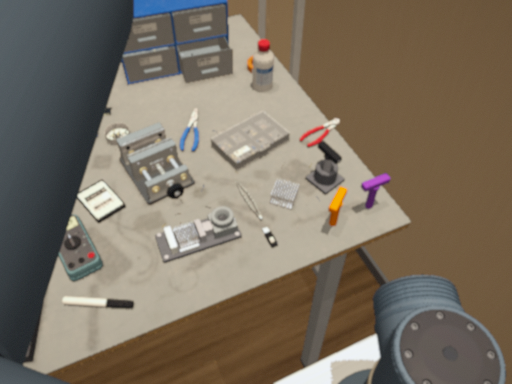

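The top view shows the fixture at (310,333), with its boss at about (347,335). The stand is at (530,325) with the black key in it, bar near (545,318). The orange and purple look-alikes are close by at (505,403) and (580,403). Next I turn these into world positions.

```bash
python3 - <<'E'
from h import *
z=load('top0');W=pts(z)
def at(u,v): 
    u=int(u*.64);v=int(v*.64);print((u,v),np.round(np.nanmedian(W[v-1:v+2,u-1:u+2].reshape(-1,3),0),1))
for q in [(347,335),(347,320),(310,333),(265,328),(530,325),(545,310),(545,335),(515,345),(505,403),(580,403),(400,385),(405,310),(580,245),(455,330)]: at(*q)
def reg(u0,v0,u1,v1,zl,zh):
    s=np.s_[int(v0*.64):int(v1*.64),int(u0*.64):int(u1*.64)];P=W[s].reshape(-1,3);P=P[(P[:,2]>zl)&(P[:,2]<zh)]
    r=cv2.minAreaRect(P[:,:2].astype(np.float32));print(len(P),np.round(P.mean(0),1),r);return P
print('boss');reg(320,310,375,365,47,57)
print('plate');reg(240,295,380,370,5,14)
print('bar');P=reg(500,285,570,360,80,130)
A=np.c_[P[:,:2],np.ones(len(P))];print(np.linalg.lstsq(A,P[:,2],rcond=None)[0],P.min(0),P.max(0))
print('foot');reg(490,300,570,360,6,14)
print('post');reg(490,300,570,360,40,50)
print(z['R'],z['t'])
E
```

```text
(222, 214) [485.2  80.2  17.9]
(222, 204) [501.5  78.6  53.6]
(198, 213) [480.9 132.   37.5]
(169, 209) [486.2 196.8  35.2]
(339, 208) [ 510.5 -179.9   43.1]
(348, 198) [ 521.7 -187.   102.4]
(348, 214) [ 487.6 -187.4  103.2]
(329, 220) [ 487.5 -163.4   11.4]
(323, 257) [ 397.1 -140.    92.5]
(371, 257) [ 403.3 -238.5   92.7]
(256, 246) [418.2  -1.5  10.5]
(259, 198) [530.9  -1.4   2.6]
(371, 156) [ 649.3 -260.2    2.7]
(291, 211) [501.8 -76.3  15.8]
boss
280 [481.   81.1  52.6] ((480.68145751953125, 80.3864517211914), (44.9588508605957, 46.059120178222656), 80.86683654785156)
plate
777 [480.1 141.8  11. ] ((493.1773376464844, 139.61244201660156), (109.92607116699219, 203.64779663085938), 5.663711071014404)
bar
308 [ 510.9 -186.   101. ] ((511.8428955078125, -186.234130859375), (64.91350555419922, 21.449003219604492), 9.026153564453125)
[ 0.05867599 -0.33143653  9.3219999 ] [ 479.59344047 -200.67292185   83.21427239] [ 543.77715978 -173.68320466  106.40404401]
foot
272 [ 502.5 -177.    11.2] ((507.06121826171875, -187.61785888671875), (76.95183563232422, 97.78517150878906), 2.935332775115967)
post
200 [ 509.1 -177.5   46.5] ((509.3428039550781, -185.87086486816406), (50.399864196777344, 46.408714294433594), 62.95250701904297)
[[ 6.29844197e-02 -9.98014139e-01 -8.60657102e-04]
 [-9.78002097e-01 -6.15495879e-02 -1.99307668e-01]
 [ 1.98858898e-01  1.33950023e-02 -9.79936586e-01]] [-27.4784894  517.84037768 867.63343883]
```

```bash
R='x'; python3 -m handwheel '[[0,0,0,-0.68,-0.83,-0.3,1],[0,0,0,-0.68,-0.83,-0.3,1],[0,0,0,-0.68,-0.83,-0.3,1],[0,0,0,-0.68,-0.83,-0.3,1],[0,0,0,-0.68,-0.83,-0.3,1],[0,0,0,-0.68,-0.83,-0.3,1]]' 30
python3 -m handwheel '[[0,0,0,-0.68,-0.83,0,1],[0,0,0,-0.68,-0.83,0,1],[0,0,0,-0.68,-0.83,0,1],[0,0,0,-0.68,-0.83,0,1],[0,0,0,-0.68,-0.83,0,1],[0,0,0,-0.68,-0.83,0,1]]' 30
python3 -m handwheel '[[0,0,0,-0.68,-0.83,0,1],[0,0,0,-0.68,-0.83,0,1],[0,0,0,-0.68,-0.83,0,1],[0,0,0,-0.68,-0.83,0,1],[0,0,0,-0.68,-0.83,0,1],[0,0,0,-0.68,-0.83,0,1]]' 30
python3 -c "
from h import *
s=st();save('wrist','w0');c=robot.calibration('wrist');print(c, -np.array(c['R']).T@c['t'])"
```

```text
clock: 0.6
eef_pos: [253.2, 403.0, 256.5]
orientation: [-3.14, 0.001, 2.872]
contact_force: [-0.4, 2.1, -0.0]
grip_width: 85.6
gripper_force: 0.0
clock: 1.1
eef_pos: [341.9, 206.1, 255.6]
orientation: [-3.139, 0.002, 2.868]
contact_force: [-1.0, -0.9, 0.3]
grip_width: 85.7
gripper_force: 0.0
clock: 1.6
eef_pos: [430.7, 9.7, 255.9]
orientation: [-3.14, 0.004, 2.869]
contact_force: [0.4, -0.3, 0.3]
grip_width: 85.3
gripper_force: 0.0
1.6 [430.7   9.7 255.9] [-3.14   0.004  2.869] F [ 0.4 -0.3  0.3] T [-0.01  0.03  0.02] 85.31593761974048 0.0 [-0.24  0.18  1.81 -0.    1.14 -1.53]
{'fx': 340.97074716572376, 'fy': 340.97074716572376, 'cx': 255.95496665159357, 'cy': 189.77574993436326, 'R': array([[ 2.68122702e-01,  9.63384749e-01,  2.03223036e-04],
       [ 9.16731521e-01, -2.55203331e-01,  3.07367172e-01],
       [ 2.96164709e-01, -8.22258158e-02, -9.51590973e-01]]), 't': array([-125.939679  , -450.02752236,  311.27305805])} [354.13360731  32.07452469 434.55391303]
```

View pics/w0.png

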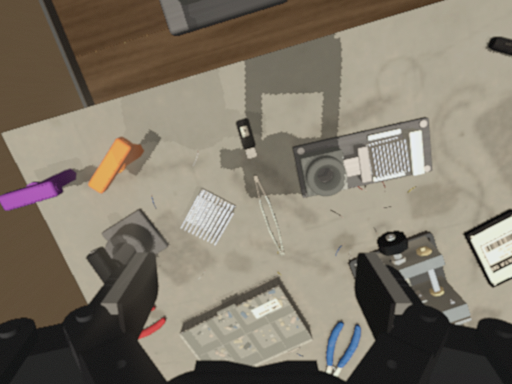

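The wrist view shows the fixture with its boss ring at (325,175), and the stand at (133,240) with the bar at (105,268), partly hidden by a finger. I measure both here.

```bash
python3 - <<'E'
from h import *
z=load('w0');W=pts(z)
def reg(u0,v0,u1,v1,zl,zh):
    P=W[v0:v1,u0:u1].reshape(-1,3);P=P[(P[:,2]>zl)&(P[:,2]<zh)]
    r=cv2.minAreaRect(P[:,:2].astype(np.float32));print(len(P),np.round(P.mean(0),1),r);return P
def circ(P):
    h=cv2.convexHull(P[:,:2].astype(np.float32));print('circ',cv2.minEnclosingCircle(h),cv2.fitEllipse(h))
print('boss');circ(reg(295,145,358,205,48,58))
print('plate');reg(285,105,445,210,6,15)
print('post');circ(reg(85,205,175,275,42,52))
print('foot');reg(85,205,175,275,7,14)
print('bar');P=reg(70,235,150,310,85,115)
E
```

```text
boss
911 [481.   80.3  52.1] ((481.3476867675781, 80.25282287597656), (46.32393264770508, 45.724918365478516), 28.27412223815918)
circ ((481.7871398925781, 80.11558532714844), 23.57288360595703) ((481.58843994140625, 80.1624984741211), (46.36031723022461, 46.68342590332031), 113.59375762939453)
plate
2283 [471.2 140.3  11. ] ((484.15924072265625, 134.98097229003906), (169.81077575683594, 70.19815063476562), 87.19036865234375)
post
549 [ 501.4 -184.3   46. ] ((505.6448059082031, -186.16624450683594), (39.377288818359375, 44.06549072265625), 20.460289001464844)
circ ((505.9518127441406, -184.938232421875), 24.6966495513916) ((508.2994384765625, -185.5022430419922), (41.27743911743164, 48.833946228027344), 151.047607421875)
foot
782 [ 500.2 -176.9   10.4] ((512.7886962890625, -187.91612243652344), (66.05757904052734, 67.03767395019531), 16.737415313720703)
bar
646 [ 496.3 -188.    98.5] ((498.6437683105469, -190.31654357910156), (36.78465270996094, 20.483613967895508), 14.254851341247559)
```

```bash
python3 -m handwheel '[[0,0,-0.3,-0.62,-0.84,0,1],[0,0,-0.3,-0.62,-0.84,0,1],[0,0,-0.3,-0.62,-0.84,0,1],[0,0,-0.3,-0.62,-0.84,0,1],[0,0,-0.3,-0.62,-0.84,0,1],[0,0,-0.3,-0.62,-0.84,0,1],[0,0,-0.3,-0.62,-0.84,0,1]]' 30
python3 - <<'E'
from h import *
st();save('wrist','w1');z=load('w1');W=pts(z)
def reg(zl,zh):
    m=(W[...,2]>zl)&(W[...,2]<zh)&(abs(W[...,0]-511)<50)&(abs(W[...,1]+186)<50);P=W[m]
    r=cv2.minAreaRect(P[:,:2].astype(np.float32));print(len(P),np.round(P.mean(0),1),r);return P
def circ(P):
    h=cv2.convexHull(P[:,:2].astype(np.float32));print('circ',cv2.minEnclosingCircle(h),cv2.fitEllipse(h))
circ(reg(43,49));reg(8,13)
P=reg(85,115)
print(P.min(0),P.max(0))
P=P[P[:,2]>96];A=np.c_[P[:,:2]-[511,-187],np.ones(len(P))];print(np.linalg.lstsq(A,P[:,2],rcond=None)[0],cv2.minAreaRect(P[:,:2].astype(np.float32)))
E
```

```text
clock: 2.23
eef_pos: [503.3, -181.0, 255.0]
orientation: [3.141, -0.0, -2.94]
contact_force: [-0.3, 0.2, 0.3]
grip_width: 85.6
gripper_force: 0.0
2.2333 [ 503.3 -181.   255. ] [ 3.141 -0.    -2.94 ] F [-0.3  0.2  0.3] T [-0.01  0.04 -0.02] 85.59514566099787 0.0 [-0.55  0.34  1.58  0.    1.22 -2.33]
697 [ 511.4 -188.3   46.5] ((511.50506591796875, -188.79141235351562), (48.52238464355469, 51.410194396972656), 8.860095977783203)
circ ((513.1207885742188, -188.62879943847656), 26.002046585083008) ((512.9724731445312, -188.6472930908203), (51.437068939208984, 51.537906646728516), 78.90567779541016)
1033 [ 503.3 -189.9   10.6] ((512.8701171875, -188.71255493164062), (65.80670928955078, 65.98768615722656), 16.69359588623047)
1150 [ 511.1 -188.8  100.7] ((512.8056030273438, -188.37379455566406), (64.87208557128906, 22.074363708496094), 11.000028610229492)
[ 480.31244124 -202.31736513   85.12121818] [ 545.86470569 -174.85151721  104.29514131]
[ 4.80348645e-03 -1.33357197e-03  1.01350805e+02] ((512.893310546875, -188.62115478515625), (65.00989532470703, 17.990676879882812), 9.940430641174316)
```

View pics/w1.png

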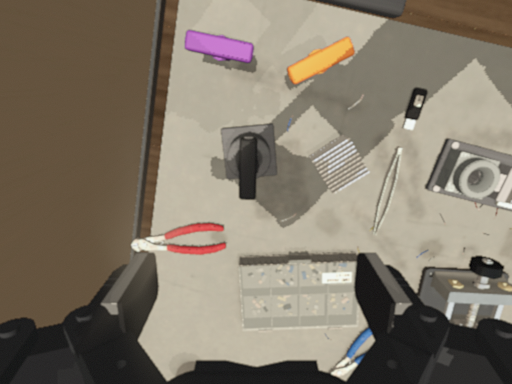

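The key stands upright at (512.9,-188.6), bar angle 0.174, top at 101 mm. I move in above it and settle.

```bash
python3 -m handwheel '[[0,0,0,0,0,0.5,1],[0,0,0,0,0,0.5,1],[0,0,0,0,0,0.5,1],[0,0,0,0,0,0.5,1],[0,0,0,0,0,0.5,1],[0,0,0,0,0,0.5,1]]' 30
cat > go.py <<'E'
import sys
from h import *
def go(x,y,z,yaw):
    s=st();R=Ro.from_euler('xyz',s['orientation']);Rt=Ro.from_euler('xyz',[np.pi,0,yaw])
    print('turn',np.round((R.inv()*Rt).as_rotvec()/(np.pi/2),3),'shift',np.round(R.inv().apply(np.array([x,y,z])-s['eef_pos'])/200,3))
go(*map(float,sys.argv[1:]))
E
python3 go.py 512.9 -188.6 85 -2.968
```

```text
clock: 2.78
eef_pos: [503.1, -178.7, 157.1]
orientation: [-3.14, 0.002, -2.935]
contact_force: [0.5, -0.0, 0.1]
grip_width: 86.0
gripper_force: 0.0
2.7833 [ 503.1 -178.7  157.1] [-3.140e+00  2.000e-03 -2.935e+00] F [ 0.5 -0.   0.1] T [-0.01  0.06 -0.03] 86.03066948146522 0.0 [-0.55  0.46  1.7   0.    0.98 -2.33]
turn [-0.001  0.001  0.021] shift [-0.037 -0.058  0.361]
```

```bash
python3 -m handwheel '[[0,0,0.021,-0.037,-0.058,0.1,1],[0,0,0.021,-0.037,-0.058,0.2,1],[0,0,0.021,-0.037,-0.058,0.3,1],[0,0,0.021,-0.037,-0.058,0.361,1],[0,0,0.021,-0.037,-0.058,0.361,1],[0,0,0.021,-0.037,-0.058,0.361,1]]' 50
python3 go.py 512.9 -188.6 85 -2.968
python3 -c "
from h import *
save('wrist','w2')"
```

```text
clock: 3.28
eef_pos: [512.9, -189.8, 84.8]
orientation: [-3.14, 0.002, -2.97]
contact_force: [-0.0, 0.6, 0.6]
grip_width: 85.5
gripper_force: 0.0
3.2833 [ 512.9 -189.8   84.8] [-3.14e+00  2.00e-03 -2.97e+00] F [-0.   0.6  0.6] T [-0.09  0.02 -0.01] 85.50528535143364 0.0 [-0.56  0.58  1.73  0.    0.83 -2.3 ]
turn [-0.001  0.001 -0.001] shift [-0.001  0.006 -0.001]
```

View pics/w2.png

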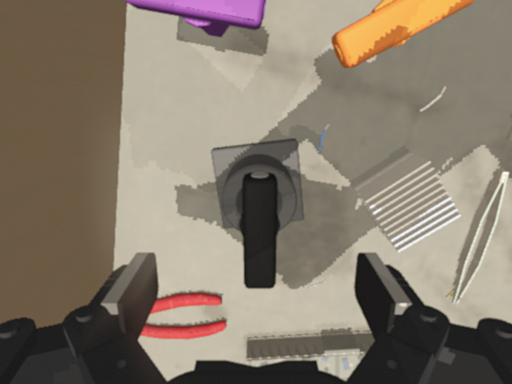

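The wrist view shows the bar from (260,175) to (260,285), centred between the fingers at columns 157 and 357. I check where the TCP projects and the bar centre from the depth.

```bash
python3 - <<'E'
from h import *
s=robot.state();z=load('w2');W=pts(z)
fx,fy,cx,cy=z['k'];c=z['R']@np.array([512.9,-189.8,95])+z['t'];print('proj',c[0]/c[2]*fx+cx,c[1]/c[2]*fy+cy)
m=(W[...,2]>97)&(W[...,2]<106)&(abs(W[...,0]-511)<40)&(abs(W[...,1]+188)<25);P=W[m]
print(len(P),P.mean(0),cv2.minAreaRect(P[:,:2].astype(np.float32)))
E
```

```text
proj 256.5475258616285 231.62494625952814
3763 [ 510.14469883 -189.01213494  101.45199263] ((512.5393676757812, -188.5783233642578), (64.86588287353516, 18.00685691833496), 9.9259033203125)
```

```bash
python3 -m handwheel '[[0,0,0,0,0.006,0,-1],[0,0,0,0,0.006,0,-1],[0,0,0,0,0.006,0,-1],[0,0,0,0,0.006,0,-1],[0,0,0,0,0.006,0,-1],[0,0,0,0,0.006,0,-1],[0,0,0,0,0.006,0,-1],[0,0,0,0,0.006,0,-1]]' 50; python3 -m handwheel '[[0,0,0,0,0,0,-1],[0,0,0,0,0,0,-1],[0,0,0,0,0,0,-1]]' 50;  python3 go.py 512.9 -188.6 150 -2.968
```

```text
clock: 4.0
eef_pos: [511.7, -188.5, 83.3]
orientation: [3.141, -0.0, -2.97]
contact_force: [0.5, -0.1, -0.1]
grip_width: -0.4
gripper_force: 0.0
clock: 4.25
eef_pos: [511.7, -188.5, 83.3]
orientation: [3.142, -0.0, -2.97]
contact_force: [-0.1, 0.7, 0.1]
grip_width: 0.0
gripper_force: 0.0
4.25 [ 511.7 -188.5   83.3] [ 3.142 -0.    -2.97 ] F [-0.1  0.7  0.1] T [-0.01  0.05  0.  ] 0.031846671209347276 0.0 [-0.56  0.58  1.73 -0.    0.83 -2.3 ]
turn [ 0.    -0.    -0.001] shift [-0.006 -0.001 -0.333]
```

The fingers shut on nothing, so I look again.

```bash
python3 -c "
from h import *
save('wrist','w3');save('scene','s3')
a=cv2.imread('pics/w3.png');b=cv2.imread('pics/s3.png')[80:260,230:430]
b=cv2.resize(b,None,fx=1.4,fy=1.4)
o=np.zeros((384,800,3),np.uint8);o[:,:512]=a;o[:252,512:792]=b;cv2.imwrite('pics/c3.png',o)"
```

```text
(no output)
```

View pics/c3.png

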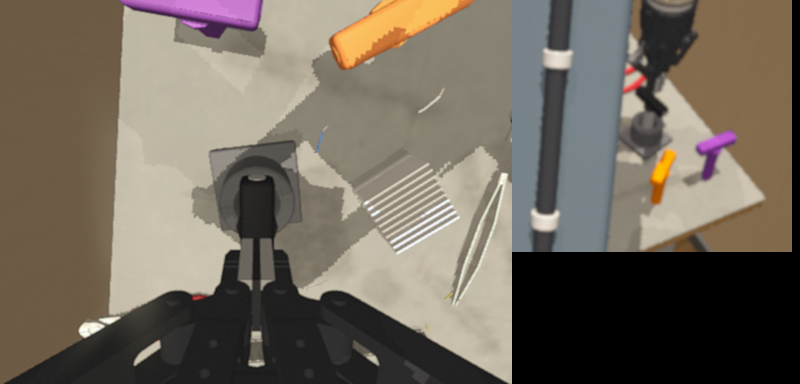

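```bash
python3 - <<'E'
from h import *
z=load('w3');W=pts(z)
for u,v in [(257,190),(257,210),(257,230),(243,250),(248,245),(257,260),(257,300),(266,250),(271,250),(243,270),(271,280),(235,270)]: print(u,v,np.round(W[v,u],1))
E
```

```text
257 190 [ 485.8 -192.9  101.8]
257 210 [ 496.  -191.1  102.5]
257 230 [ 506.9 -189.2  102.2]
243 250 [ 502.  -196.1  135.2]
248 245 [ 501.9 -194.1  130.2]
257 260 [ 500.9 -190.4  143.8]
257 300 [ 509.  -189.   157.8]
266 250 [ 500.4 -186.7  135.2]
271 250 [ 499.7 -184.7  135.7]
243 270 [ 501.8 -195.5  151.1]
271 280 [ 500.1 -185.6  157.6]
235 270 [ 506.3 -198.2  144.4]
```

```bash
python3 - <<'E'
from h import *
z=load('w3');W=pts(z)
for u in (242,245,269,272):
  print(u,[(v,np.round(W[v,u]).astype(int).tolist()) for v in range(230,246,2)])
z=load('s3');W=pts(z)
m=(abs(W[...,0]-511)<16)&(abs(W[...,1]+188)<16)&(W[...,2]>20)&(W[...,2]<220)
v,u=np.where(m);print(u.min(),u.max(),v.min(),v.max())
for vv in range(v.min(),v.max()+1,2):
  q=W[vv][m[vv]]; print(vv,np.round(q.mean(0)) if len(q) else '',len(q))
s=robot.state();print(s['joint_positions'],s['eef_pos'])
E
```

```text
242 [(230, [509, -197, 101]), (232, [510, -197, 101]), (234, [511, -196, 101]), (236, [512, -196, 102]), (238, [502, -197, 124]), (240, [502, -197, 126]), (242, [502, -197, 128]), (244, [502, -197, 129])]
245 [(230, [509, -195, 101]), (232, [509, -195, 101]), (234, [510, -195, 101]), (236, [512, -195, 102]), (238, [502, -196, 124]), (240, [502, -195, 125]), (242, [501, -196, 129]), (244, [502, -195, 129])]
269 [(230, [506, -183, 101]), (232, [507, -183, 102]), (234, [508, -183, 102]), (236, [510, -182, 101]), (238, [500, -185, 124]), (240, [500, -185, 126]), (242, [500, -185, 128]), (244, [500, -185, 131])]
272 [(230, [507, -181, 100]), (232, [508, -181, 100]), (234, [509, -181, 100]), (236, [-9223372036854775808, -9223372036854775808, -9223372036854775808]), (238, [510, -181, 101]), (240, [512, -180, 101]), (242, [513, -180, 100]), (244, [514, -180, 100])]
318 346 110 172
110 [ 502. -197.  218.] 3
112 [ 500. -194.  214.] 5
114 [ 500. -196.  209.] 4
116 [ 498. -196.  205.] 4
118 [ 498. -194.  201.] 8
120 [ 499. -193.  194.] 6
122 [ 502. -188.  189.] 8
124 [ 504. -182.  184.] 11
126 [ 505. -186.  176.] 11
128 [ 502. -186.  173.] 13
130 [ 500. -186.  169.] 12
132 [ 499. -185.  164.] 9
134 [ 500. -187.  157.] 7
136 [ 501. -186.  151.] 11
138 [ 504. -182.  144.] 14
140 [ 504. -183.  138.] 14
142 [ 503. -183.  132.] 12
144 [ 504. -185.  125.] 10
146 [ 517. -186.  106.] 11
148 [ 518. -184.  100.] 12
150 [ 513. -184.   98.] 14
152 [ 506. -185.   98.] 14
154 [ 505. -181.   96.] 9
156 [ 505. -180.   89.] 8
158 [ 503. -179.   85.] 7
160 [ 507. -183.   73.] 7
162 [ 510. -187.   62.] 10
164 [ 513. -186.   53.] 15
166 [ 511. -186.   48.] 15
168 [ 508. -189.   43.] 16
170 [ 504. -188.   40.] 11
172 [ 499. -176.   45.] 5
[-5.57864105e-01  5.82435985e-01  1.73360703e+00 -6.22232155e-05
  8.25663327e-01 -2.30011425e+00] [ 511.69714296 -188.46930991   83.36659162]<stdin>:4: RuntimeWarning: invalid value encountered in cast
```

Depth from both cameras puts the shut fingertips at z≈123, while the reported TCP is 83. The fingers therefore sit 40 mm higher than stated and closed above the bar. I open and go 38 mm lower.

```bash
python3 -m handwheel '[[0,0,0,0,0,0,1],[0,0,0,0,0,0,1],[0,0,0,0,0,0,1],[0,0,0,0,0,0,1],[0,0,0,0,0,0,1],[0,0,0,0,0,0,1]]' 50;python3 -m handwheel '[[0,0,0,-0.004,0,0.05,1],[0,0,0,-0.004,0,0.1,1],[0,0,0,-0.004,0,0.15,1],[0,0,0,-0.004,0,0.185,1],[0,0,0,-0.004,0,0.185,1]]' 50; python3 -m handwheel '[[0,0,0,0,0,0,-1],[0,0,0,0,0,0,-1],[0,0,0,0,0,0,-1],[0,0,0,0,0,0,-1],[0,0,0,0,0,0,-1],[0,0,0,0,0,0,-1],[0,0,0,0,0,0,-1]]' 50;  python3 go.py 512.9 -188.6 150 -2.968
```

```text
clock: 4.85
eef_pos: [511.7, -188.5, 83.4]
orientation: [-3.142, -0.0, -2.97]
contact_force: [-1.5, 0.1, -0.3]
grip_width: 72.0
gripper_force: 0.0
clock: 5.27
eef_pos: [511.0, -187.5, 44.1]
orientation: [3.139, -0.003, -2.97]
contact_force: [-0.1, -0.2, 0.2]
grip_width: 85.2
gripper_force: 0.0
clock: 5.85
eef_pos: [512.8, -188.4, 47.0]
orientation: [-3.141, 0.001, -2.97]
contact_force: [-0.6, -0.1, 3.2]
grip_width: 16.6
gripper_force: 51.6
5.85 [ 512.8 -188.4   47. ] [-3.141e+00  1.000e-03 -2.970e+00] F [-0.6 -0.1  3.2] T [ 0.11  0.04 -0.01] 16.5689432722061 51.615033745765686 [-0.56  0.64  1.75  0.    0.74 -2.3 ]
turn [-0.     0.    -0.001] shift [-0.001 -0.001 -0.515]
```

```bash
python3 -m handwheel '[[0,0,0,0,0,-0.1,-1],[0,0,0,0,0,-0.2,-1],[0,0,0,0,0,-0.35,-1],[0,0,0,0,0,-0.35,-1],[0,0,0,0,0,-0.35,-1]]' 50;python3 -m handwheel '[[0,0,0,0,0.1,0,-1],[0,0,0,0,0.25,0,-1],[0,0,0,-0.02,0.4,0,-1],[0,0,0,-0.037,0.675,0,-1],[0,0,0,-0.037,0.675,0,-1]]' 50; python3 -m handwheel '[[0,0,0,-0.02,0.2,0,-1],[0,0,0,-0.037,0.4,0,-1],[0,0,0,-0.037,0.55,0,-1],[0,0,0,-0.037,0.675,0,-1],[0,0,0,-0.037,0.675,0,-1],[0,0,0,-0.037,0.675,0,-1],[0,0,0,-0.037,0.675,0,-1]]' 50;  python3 go.py 481.6 80.2 117 -2.968
python3 -c "
from h import *
save('wrist','w4');save('scene','s4');save('top','t4')
a=cv2.imread('pics/w4.png');b=cv2.imread('pics/s4.png')[120:260,130:270]
b=cv2.resize(b,(288,288));c=cv2.resize(cv2.imread('pics/t4.png')[150:270,150:270],(288,288))
o=np.zeros((576,800,3),np.uint8);o[:384,:512]=a;o[:288,512:]=b;o[288:,512:]=c;cv2.imwrite('pics/c4.png',o)"
```

```text
clock: 6.27
eef_pos: [513.5, -189.0, 117.8]
orientation: [-3.139, 0.003, -2.97]
contact_force: [-0.4, 0.5, -1.3]
grip_width: 16.7
gripper_force: 51.1
clock: 6.68
eef_pos: [492.7, -49.1, 114.6]
orientation: [3.136, -0.006, -2.968]
contact_force: [-0.4, 0.8, -1.8]
grip_width: 17.0
gripper_force: 51.0
clock: 7.27
eef_pos: [480.8, 79.8, 115.7]
orientation: [-3.141, -0.001, -2.97]
contact_force: [-0.1, 0.0, -1.3]
grip_width: 17.0
gripper_force: 51.0
7.2667 [480.8  79.8 115.7] [-3.141e+00 -1.000e-03 -2.970e+00] F [-0.1  0.  -1.3] T [-0.02 -0.01 -0.05] 16.969254210906676 51.039379835128784 [-0.06  0.47  1.85 -0.    0.82 -1.81]
turn [-0.    -0.001 -0.001] shift [-0.004  0.001 -0.007]
```

View pics/c4.png

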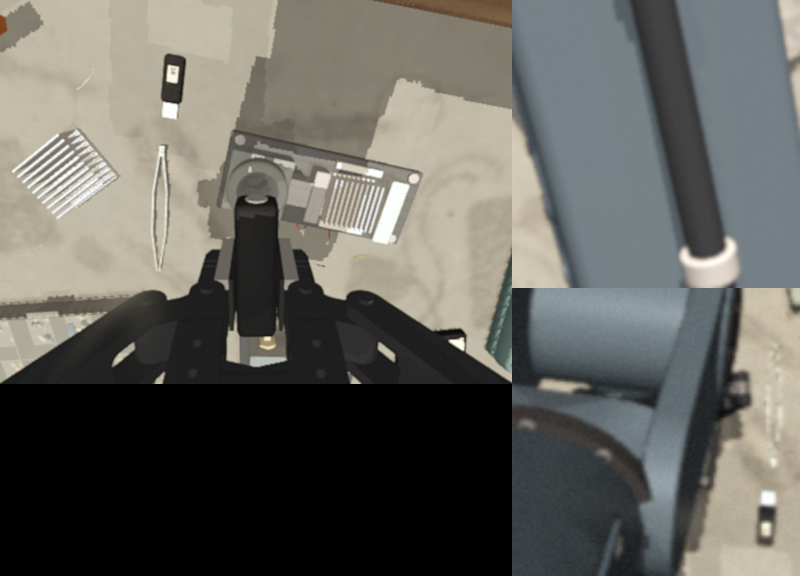

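The key is held in the fingers over the boss (bar from (257,200) to (257,335), boss at (258,185)). The scene and top cameras are blocked by the arm. I check the tilt and offset from the bar's depth.

```bash
python3 - <<'E'
from h import *
z=load('w4');W=pts(z)
m=np.zeros(W.shape[:2],bool);m[195:338,230:285]=1;m&=(W[...,2]>165)&(W[...,2]<178);P=W[m]
A=np.c_[P[:,:2]-[481,80],np.ones(len(P))];print(len(P),np.linalg.lstsq(A,P[:,2],rcond=None)[0],cv2.minAreaRect(P[:,:2].astype(np.float32)))
m=np.zeros(W.shape[:2],bool);m[150:215,215:295]=1;m&=(W[...,2]>49)&(W[...,2]<56);P=W[m]
h=cv2.convexHull(P[:,:2].astype(np.float32));print(cv2.minEnclosingCircle(h))
E
```

```text
5917 [8.40909227e-03 8.45733795e-03 1.70325340e+02] ((480.1070251464844, 79.76862335205078), (64.19502258300781, 22.748395919799805), 10.035685539245605)
((481.8489990234375, 80.03731536865234), 23.444761276245117)
```

```bash
python3 -m handwheel '[[0,0,0,-0.008,0,0.05,-1],[0,0,0,-0.008,0,0.1,-1],[0,0,0,-0.008,0,0.15,-1],[0,0,0,-0.008,0,0.165,-1],[0,0,0,-0.008,0,0.165,-1],[0,0,0,-0.008,0,0.165,-1]]' 50;  python3 go.py 481.8 80.1 72 -2.968;  python3 -m handwheel '[[0,0,0,0,0,0.01,-1],[0,0,0,0,0,0.02,-1],[0,0,0,0,0,0.03,-1],[0,0,0,0,0,0.035,-1],[0,0,0,0,0,0.035,-1]]' 50;  python3 go.py 481.8 80.1 72 -2.968
```

```text
clock: 7.92
eef_pos: [482.7, 80.1, 83.1]
orientation: [3.142, -0.0, -2.971]
contact_force: [-0.5, 0.9, -1.2]
grip_width: 16.5
gripper_force: 51.0
7.9167 [482.7  80.1  83.1] [ 3.142 -0.    -2.971] F [-0.5  0.9 -1.2] T [-0.    0.   -0.04] 16.543614046543986 51.02093160152435 [-0.06  0.53  1.87 -0.    0.74 -1.81]
turn [ 0.    -0.    -0.002] shift [0.004 0.001 0.056]
clock: 8.33
eef_pos: [482.5, 80.5, 76.3]
orientation: [3.142, -0.0, -2.97]
contact_force: [-0.1, -0.3, -2.1]
grip_width: 16.7
gripper_force: 51.1
8.3333 [482.5  80.5  76.3] [ 3.142 -0.    -2.97 ] F [-0.1 -0.3 -2.1] T [0.02 0.05 0.04] 16.706601469130003 51.053985357284546 [-0.06  0.54  1.88  0.    0.72 -1.81]
turn [ 0.    -0.    -0.001] shift [ 0.004 -0.002  0.021]
```

```bash
python3 -m handwheel '[[0,0,0,0,0,0.01,-1],[0,0,0,0,0,0.018,-1],[0,0,0,0,0,0.022,-1],[0,0,0,0,0,0.022,-1]]' 50;  python3 go.py 481.8 80.1 72 -2.968;  python3 -m handwheel '[[0,0,0,0,0,0.005,-1],[0,0,0,0,0,0.01,-1],[0,0,0,0,0,0.01,-1]]' 50;  python3 go.py 481.8 80.1 72 -2.968
```

```text
clock: 8.67
eef_pos: [482.5, 80.5, 71.8]
orientation: [3.142, -0.0, -2.97]
contact_force: [-0.2, -0.2, -1.1]
grip_width: 16.7
gripper_force: 51.1
8.6667 [482.5  80.5  71.8] [ 3.142 -0.    -2.97 ] F [-0.2 -0.2 -1.1] T [-0.05  0.11 -0.02] 16.740241135644798 51.05878293514252 [-0.06  0.55  1.88  0.    0.71 -1.81]
turn [ 0.    -0.    -0.001] shift [ 0.004 -0.001 -0.001]
clock: 8.92
eef_pos: [482.3, 80.4, 70.0]
orientation: [3.142, -0.001, -2.97]
contact_force: [-1.5, -0.6, -0.2]
grip_width: 17.0
gripper_force: 51.2
8.9167 [482.3  80.4  70. ] [ 3.142e+00 -1.000e-03 -2.970e+00] F [-1.5 -0.6 -0.2] T [-0.11  0.26  0.01] 16.957644873163463 51.211230754852295 [-0.06  0.55  1.88 -0.    0.71 -1.81]
turn [ 0.    -0.    -0.001] shift [ 0.003 -0.001 -0.01 ]
```

```bash
python3 -m handwheel '[[0,0,0,0,0,0.006,-1],[0,0,0,0.002,0,0.012,-1],[0,0,0,0.002,0,0.012,-1]]' 50;  python3 go.py 481.8 80.1 72 -2.968;  python3 -m handwheel '[[0,0,0,0,0,0.006,-1],[0,0,0,0,0,0.012,-1],[0,0,0,0,0,0.012,-1]]' 50;  python3 go.py 481.8 80.1 72 -2.968
```

```text
clock: 9.17
eef_pos: [482.1, 80.4, 67.8]
orientation: [-3.141, 0.0, -2.97]
contact_force: [-0.4, -0.9, 0.1]
grip_width: 16.8
gripper_force: 51.2
9.1667 [482.1  80.4  67.8] [-3.141  0.    -2.97 ] F [-0.4 -0.9  0.1] T [-0.06  0.26  0.04] 16.78563542145476 51.188955903053284 [-0.06  0.56  1.88 -0.    0.7  -1.81]
turn [-0.     0.    -0.001] shift [ 0.002 -0.001 -0.021]
clock: 9.42
eef_pos: [482.2, 80.4, 65.7]
orientation: [-3.141, 0.0, -2.97]
contact_force: [-1.6, 0.3, 4.5]
grip_width: 16.8
gripper_force: 51.8
9.4167 [482.2  80.4  65.7] [-3.141  0.    -2.97 ] F [-1.6  0.3  4.5] T [-0.08  0.42  0.05] 16.784611191109832 51.764878034591675 [-0.06  0.56  1.89 -0.    0.69 -1.81]
turn [-0.     0.    -0.001] shift [ 0.002 -0.001 -0.031]
```

```bash
python3 -m handwheel '[[0,0,0,0.003,0,0,-1],[0,0,0,0.003,0,0.006,-1],[0,0,0,0.003,0,0.012,-1],[0,0,0,0.003,0,0.012,-1]]' 50;  python3 go.py 481.8 80.1 72 -2.968
```

```text
clock: 9.75
eef_pos: [481.9, 80.2, 63.2]
orientation: [-3.141, 0.001, -2.97]
contact_force: [-1.3, -0.4, -0.3]
grip_width: 16.7
gripper_force: 51.2
9.75 [481.9  80.2  63.2] [-3.141e+00  1.000e-03 -2.970e+00] F [-1.3 -0.4 -0.3] T [-0.18  0.14  0.05] 16.70255626664328 51.21428668498993 [-0.06  0.57  1.89 -0.    0.69 -1.81]
turn [-0.     0.001 -0.001] shift [ 0.001 -0.    -0.044]
```

```bash
python3 -m handwheel '[[0,0,0,0,0,0.007,-1],[0,0,0,0,0,0.014,-1],[0,0,0,0,0,0.02,-1],[0,0,0,0,0,0.02,-1]]' 50;  python3 go.py 481.8 80.1 72 -2.968;python3 -m handwheel '[[0,0,0,0,0,0.007,-1],[0,0,0,0,0,0.014,-1],[0,0,0,0,0,0.02,-1],[0,0,0,0,0,0.02,-1]]' 50;  python3 go.py 481.8 80.1 72 -2.968
```

```text
clock: 10.08
eef_pos: [481.8, 80.3, 58.3]
orientation: [3.141, 0.0, -2.97]
contact_force: [-0.8, -0.6, -1.7]
grip_width: 17.1
gripper_force: 51.2
10.0833 [481.8  80.3  58.3] [ 3.141  0.    -2.97 ] F [-0.8 -0.6 -1.7] T [0.03 0.   0.04] 17.060059849920215 51.16741418838501 [-0.06  0.57  1.89  0.    0.68 -1.81]
turn [ 0.     0.    -0.001] shift [ 0.    -0.001 -0.069]
clock: 10.42
eef_pos: [481.8, 80.3, 54.5]
orientation: [3.142, 0.0, -2.97]
contact_force: [0.3, 0.3, -2.0]
grip_width: 16.8
gripper_force: 51.1
10.4167 [481.8  80.3  54.5] [ 3.142  0.    -2.97 ] F [ 0.3  0.3 -2. ] T [ 0.06 -0.08  0.05] 16.765301545217348 51.082980036735535 [-0.06  0.58  1.89  0.    0.67 -1.81]
turn [ 0.     0.    -0.001] shift [ 0.    -0.001 -0.087]
```

The key dropped straight into the hexagon (tip about z 18). Now the turning.

```bash
python3 -m handwheel '[[0,0,0.04,0,0,0.006,-1],[0,0,0.1,0,0,0.006,-1],[0,0,0.15,0,0,0.006,-1],[0,0,0.2,0,0,0.006,-1],[0,0,0.25,0,0,0.006,-1],[0,0,0.3,0,0,0.006,-1],[0,0,0.3,0,0,0.006,-1]]' 50;  python3 go.py 481.8 80.1 54 -2.968;python3 -m handwheel '[[0,0,0.05,0,0,0,-1],[0,0,0.1,0,0,0,-1],[0,0,0.15,0,0,0,-1],[0,0,0.2,0,0,0,-1],[0,0,0.25,0,0,0,-1],[0,0,0.3,0,0,0,-1],[0,0,0.35,0,0,0,-1],[0,0,0.35,0,0,0,-1]]' 50;  python3 go.py 481.8 80.1 54 -2.968
```

```text
clock: 11.0
eef_pos: [481.6, 80.4, 53.5]
orientation: [3.141, -0.0, 2.84]
contact_force: [0.4, 0.9, -0.4]
grip_width: 16.7
gripper_force: 51.1
11.0 [481.6  80.4  53.5] [ 3.141 -0.     2.84 ] F [ 0.4  0.9 -0.4] T [ 0.15 -0.02 -0.01] 16.664915781470963 51.085994839668274 [-0.06  0.58  1.89  0.    0.66 -1.33]
turn [ 0.    -0.    -0.302] shift [-0.001 -0.001 -0.003]
clock: 11.67
eef_pos: [481.6, 80.5, 53.5]
orientation: [3.142, -0.0, 2.292]
contact_force: [0.1, -0.0, -2.2]
grip_width: 16.9
gripper_force: 51.1
11.6667 [481.6  80.5  53.5] [ 3.142 -0.     2.292] F [ 0.1 -0.  -2.2] T [ 0.19 -0.06  0.06] 16.94393794101263 51.082300543785095 [-0.06  0.58  1.89  0.    0.66 -0.79]
turn [ 0.    -0.    -0.651] shift [-0.002 -0.    -0.003]
```

```bash
python3 -m handwheel '[[0,0,0.05,0,0,0,-1],[0,0,0.1,0,0,0,-1],[0,0,0.15,0,0,0,-1],[0,0,0.2,0,0,0,-1],[0,0,0.25,0,0,0,-1],[0,0,0.3,0,0,0,-1],[0,0,0.35,0,0,0,-1],[0,0,0.35,0,0,0,-1]]' 50;  python3 go.py 481.8 80.1 54 -2.968;python3 -m handwheel '[[0,0,0.05,0,0,0,-1],[0,0,0.1,0,0,0,-1],[0,0,0.15,0,0,0,-1],[0,0,0.2,0,0,0,-1],[0,0,0.25,0,0,0,-1],[0,0,0.3,0,0,0,-1],[0,0,0.35,0,0,0,-1],[0,0,0.35,0,0,0,-1]]' 50;  python3 go.py 481.8 80.1 54 -2.968
python3 -m handwheel '[[0,0,0.04,0,0,0,-1],[0,0,0.08,0,0,0,-1],[0,0,0.1,0,0,0,-1],[0,0,0.1,0,0,0,-1]]' 50;  python3 go.py 481.8 80.1 54 -2.968
```

```text
clock: 12.33
eef_pos: [481.5, 80.6, 53.5]
orientation: [-3.141, -0.0, 1.744]
contact_force: [0.0, 0.9, -2.0]
grip_width: 16.7
gripper_force: 51.1
12.3333 [481.5  80.6  53.5] [-3.141 -0.     1.744] F [ 0.   0.9 -2. ] T [ 0.34 -0.08  0.01] 16.66877621246167 51.06391131877899 [-0.06  0.58  1.89  0.    0.66 -0.24]
turn [ 0. -0. -1.] shift [-0.002  0.001 -0.003]
clock: 13.0
eef_pos: [481.6, 80.6, 53.5]
orientation: [-3.141, -0.0, 1.195]
contact_force: [0.1, 1.9, -1.3]
grip_width: 16.8
gripper_force: 51.0
13.0 [481.6  80.6  53.5] [-3.141 -0.     1.195] F [ 0.1  1.9 -1.3] T [ 0.46 -0.03  0.01] 16.835992303871773 51.0383677482605 [-0.06  0.58  1.89  0.    0.66  0.31]
turn [ 0.   -0.   -1.35] shift [-0.002  0.002 -0.003]
clock: 13.33
eef_pos: [481.5, 80.6, 53.5]
orientation: [-3.141, -0.0, 1.039]
contact_force: [0.1, 3.1, -1.9]
grip_width: 17.0
gripper_force: 51.0
13.3333 [481.5  80.6  53.5] [-3.141 -0.     1.039] F [ 0.1  3.1 -1.9] T [ 0.57 -0.11  0.04] 16.967894771157813 50.997034907341 [-0.06  0.58  1.89  0.    0.66  0.47]
turn [ 0.    -0.    -1.449] shift [-0.002  0.002 -0.003]
```

```bash
python3 -m handwheel '[[0,0,0.03,0.002,-0.001,0,-1],[0,0,0.06,0.002,-0.001,0,-1],[0,0,0.1,0.002,-0.001,0,-1],[0,0,0.1,0.002,-0.001,0,-1]]' 50;  python3 go.py 481.8 80.1 54 -2.968;python3 -m handwheel '[[0,0,0.03,0,0,0,-1],[0,0,0.06,0,0,0,-1],[0,0,0.1,0,0,0,-1],[0,0,0.1,0,0,0,-1]]' 50;  python3 go.py 481.8 80.1 54 -2.968
python3 -m handwheel '[[0,0,0.03,0,0,0,-1],[0,0,0.06,0,0,0,-1],[0,0,0.06,0,0,0,-1]]' 50;  python3 go.py 481.8 80.1 54 -2.968
```

```text
clock: 13.67
eef_pos: [481.6, 80.8, 53.5]
orientation: [3.142, 0.0, 0.882]
contact_force: [1.3, 2.0, -2.5]
grip_width: 16.9
gripper_force: 51.0
13.6667 [481.6  80.8  53.5] [3.142 0.    0.882] F [ 1.3  2.  -2.5] T [ 0.46 -0.05  0.28] 16.939188802991303 50.97673773765564 [-0.06  0.58  1.89 -0.    0.66  0.63]
turn [-0.     0.    -1.549] shift [-0.002  0.003 -0.002]
clock: 14.0
eef_pos: [482.1, 80.6, 53.5]
orientation: [3.14, -0.0, 0.728]
contact_force: [1.0, 1.3, -3.1]
grip_width: 16.6
gripper_force: 51.3
14.0 [482.1  80.6  53.5] [ 3.14  -0.     0.728] F [ 1.   1.3 -3.1] T [ 0.45 -0.26  0.76] 16.646490398687536 51.307772397994995 [-0.06  0.58  1.89 -0.    0.66  0.78]
turn [ 0.000e+00  1.000e-03 -1.647e+00] shift [-0.003  0.001 -0.002]
clock: 14.25
eef_pos: [481.7, 80.8, 53.6]
orientation: [-3.141, -0.0, 0.629]
contact_force: [1.1, 1.6, -1.3]
grip_width: 16.7
gripper_force: 51.9
14.25 [481.7  80.8  53.6] [-3.141 -0.     0.629] F [ 1.1  1.6 -1.3] T [ 0.34 -0.11 -0.07] 16.669874473939988 51.88487112522125 [-0.06  0.58  1.89  0.    0.66  0.88]
turn [ 0.   -0.   -1.71] shift [-0.002  0.003 -0.002]
```

Torque peaked at 0.76 N·m and then fell, which may mean the key slipped in the grip at the stop. I look.

```bash
python3 -c "
from h import *
save('wrist','w5');st()
z=load('w5');W=pts(z)
m=np.zeros(W.shape[:2],bool);m[195:338,220:295]=1;m&=(W[...,2]>100)&(W[...,2]<116);P=W[m];print(np.median(P,0),cv2.minAreaRect(P[:,:2].astype(np.float32)))"
```

```text
14.3 [481.7  80.8  53.6] [-3.141 -0.     0.63 ] F [ 0.5  1.  -2.3] T [ 0.38 -0.12 -0.04] 16.994894120728276 51.87919020652771 [-0.06  0.58  1.89  0.    0.66  0.88]
[486.58999668  83.44363964 108.06197629] ((483.83123779296875, 79.09426879882812), (64.69628143310547, 30.536823272705078), 44.811275482177734)
```

View pics/w5.png

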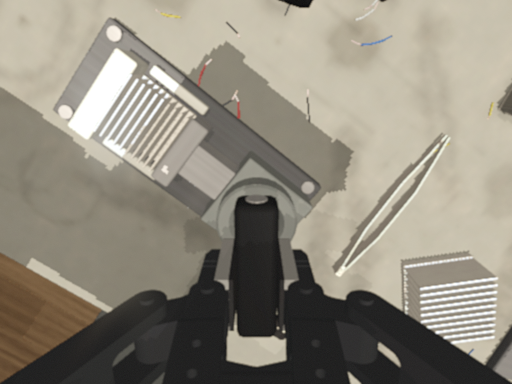

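The heat sink looks close to the white fence edge around (125,110). I measure the profile along the fixture's y axis, comparing with the first wrist view.

```bash
python3 - <<'E'
from h import *
import warnings;warnings.simplefilter('ignore')
ey=np.array([.049,.9988]);ex=np.array([.9988,-.049]);c=np.array([484.2,135])
for f in('w0','w5'):
    z=load(f);W=pts(z);q=W[...,:2]-c;X=q@ex;Y=q@ey;g=z['p'].mean(-1)
    print(f)
    for y in np.arange(-30,66,2.):
        m=(abs(X)<14)&(abs(Y-y)<1)
        if m.sum(): print(int(y),m.sum(),np.round(np.percentile(W[...,2][m],[10,50,90])),int(g[m].mean()),end=' | ')
    print()
E
```

```text
w0
-30 6 [36. 36. 37.] 148 | -28 23 [31. 32. 33.] 178 | -26 34 [27. 33. 34.] 189 | -24 39 [12. 32. 33.] 175 | -22 40 [14. 32. 34.] 179 | -20 38 [14. 33. 34.] 174 | -18 42 [13. 32. 33.] 183 | -16 40 [11. 32. 34.] 171 | -14 41 [12. 32. 34.] 175 | -12 61 [14. 32. 34.] 156 | -10 41 [34. 35. 36.] 183 | -8 39 [34. 35. 37.] 204 | -6 37 [35. 36. 37.] 203 | -4 39 [34. 35. 36.] 204 | -2 37 [35. 35. 36.] 204 | 0 22 [34. 35. 36.] 196 | 4 7 [21. 25. 35.] 129 | 6 119 [19. 29. 37.] 140 | 8 4 [30. 36. 38.] 168 | 10 72 [27. 33. 37.] 156 | 12 5 [36. 36. 37.] 179 | 14 77 [28. 33. 37.] 158 | 16 5 [36. 37. 38.] 180 | 18 71 [28. 33. 38.] 160 | 20 10 [29. 36. 37.] 173 | 22 64 [28. 33. 37.] 159 | 24 16 [30. 36. 38.] 170 | 26 52 [29. 33. 37.] 158 | 28 28 [29. 35. 37.] 166 | 30 39 [29. 34. 37.] 160 | 32 43 [29. 35. 38.] 165 | 34 26 [30. 34. 37.] 152 | 36 54 [29. 34. 37.] 161 | 38 20 [30. 32. 37.] 163 | 40 61 [29. 34. 37.] 159 | 42 9 [30. 33. 38.] 166 | 44 71 [30. 34. 37.] 159 | 46 2 [36. 36. 36.] 169 | 50 111 [23. 30. 34.] 149 | 52 39 [34. 35. 36.] 226 | 54 42 [34. 35. 36.] 234 | 56 35 [34. 35. 36.] 233 | 58 
[... 709 characters left out ...]
37.] 184 | 14 22 [15. 16. 17.] 210 | 16 313 [16. 29. 37.] 178 | 18 2 [35. 36. 36.] 175 | 20 325 [16. 29. 37.] 169 | 22 14 [36. 36. 37.] 183 | 24 317 [18. 29. 37.] 162 | 26 28 [36. 37. 38.] 178 | 28 305 [21. 29. 37.] 169 | 30 45 [36. 37. 37.] 218 | 32 293 [22. 30. 37.] 178 | 34 61 [36. 37. 37.] 229 | 36 265 [24. 30. 37.] 178 | 38 96 [27. 36. 37.] 221 | 40 147 [26. 32. 36.] 178 | 42 214 [25. 34. 37.] 199 | 44 37 [26. 32. 37.] 179 | 46 339 [26. 33. 37.] 192 | 48 4 [30. 32. 35.] 163 | 50 380 [27. 34. 37.] 194 | 52 167 [34. 35. 35.] 254 | 54 178 [34. 35. 36.] 255 | 56 189 [34. 35. 36.] 255 | 58 188 [34. 35. 36.] 255 | 60 188 [34. 35. 36.] 254 | 62 184 [34. 35. 36.] 254 | 64 97 [34. 35. 35.] 232 |
```

```bash
python3 -m handwheel '[[0,0,0.02,0,0,0,-1],[0,0,0.04,0,0,0,-1],[0,0,0.04,0,0,0,-1]]' 50;  python3 go.py 481.8 80.1 54 -2.968;python3 -m handwheel '[[0,0,0.02,0,0,0,-1],[0,0,0.04,0,0,0,-1],[0,0,0.04,0,0,0,-1]]' 50;  python3 go.py 481.8 80.1 54 -2.968
```

```text
clock: 14.55
eef_pos: [481.7, 80.8, 53.6]
orientation: [-3.141, -0.0, 0.566]
contact_force: [1.2, 1.5, -2.9]
grip_width: 16.5
gripper_force: 51.9
14.55 [481.7  80.8  53.6] [-3.141 -0.     0.566] F [ 1.2  1.5 -2.9] T [ 0.42 -0.1  -0.08] 16.543548528643406 51.86524271965027 [-0.06  0.58  1.89  0.    0.66  0.94]
turn [ 0.   -0.   -1.75] shift [-0.001  0.003 -0.002]
clock: 14.8
eef_pos: [481.7, 80.7, 53.6]
orientation: [3.142, -0.0, 0.504]
contact_force: [-0.4, 1.6, -2.0]
grip_width: 16.9
gripper_force: 51.9
14.8 [481.7  80.7  53.6] [ 3.142 -0.     0.504] F [-0.4  1.6 -2. ] T [ 0.41 -0.12  0.07] 16.854227224853183 51.87196433544159 [-0.06  0.58  1.89  0.    0.66  1.  ]
turn [ 0.   -0.   -1.79] shift [-0.001  0.003 -0.002]
```

```bash
cat > jaw.py <<'E'
import sys
from h import *
f=sys.argv[1];save('wrist',f)
ey=np.array([.049,.9988]);ex=np.array([.9988,-.049]);c=np.array([484.2,135])
z=load(f);W=pts(z);q=W[...,:2]-c;X=q@ex;Y=q@ey;Z=W[...,2]
for y in np.arange(-8,16,1.):
    m=(abs(X)<14)&(abs(Y-y)<.5)&(Z<60)
    if m.sum(): print(int(y),np.round(np.percentile(Z[m],[10,50,90])),end='|')
m=(Z>105-5)&(Z<105+8)&(abs(X)<60)&(abs(Y+55)<60);P=W[m];P=P[abs(P[:,2]-np.median(P[:,2]))<1.5];print('\nbar',np.median(P[:,2]),cv2.minAreaRect(P[:,:2].astype(np.float32)),'yaw',robot.state()['orientation'][2]*57.3)
E
python3 jaw.py w6
python3 -m handwheel '[[0,0,0.02,0,0,0,-1],[0,0,0.04,0,0,0,-1],[0,0,0.06,0,0,0,-1],[0,0,0.06,0,0,0,-1]]' 50;  python3 go.py 481.8 80.1 54 -2.968;python3 -m handwheel '[[0,0,0.02,0,0,0,-1],[0,0,0.04,0,0,0,-1],[0,0,0.06,0,0,0,-1],[0,0,0.06,0,0,0,-1]]' 50;  python3 go.py 481.8 80.1 54 -2.968; python3 jaw.py w7
```

```text
-8 [17. 32. 33.]|-7 [16. 32. 33.]|-6 [16. 32. 33.]|-5 [16. 32. 33.]|-4 [14. 32. 33.]|-3 [16. 32. 33.]|-2 [15. 32. 33.]|-1 [28. 34. 35.]|0 [34. 35. 36.]|1 [35. 35. 36.]|2 [34. 35. 36.]|3 [34. 35. 36.]|4 [34. 35. 36.]|5 [35. 35. 36.]|6 [35. 35. 36.]|7 [35. 35. 36.]|8 [34. 35. 36.]|9 [35. 35. 36.]|10 [34. 35. 36.]|11 [33. 34. 37.]|12 [28. 36. 37.]|13 [35. 36. 37.]|15 [17. 17. 17.]|
bar 108.11425879699783 ((484.2583312988281, 79.31257629394531), (63.3214111328125, 41.076011657714844), 50.1864128112793) yaw 28.881320843014862
clock: 15.18
eef_pos: [481.7, 80.8, 53.6]
orientation: [3.142, -0.0, 0.409]
contact_force: [-0.1, 2.4, -3.0]
grip_width: 16.9
gripper_force: 51.9
15.1833 [481.7  80.8  53.6] [ 3.142 -0.     0.409] F [-0.1  2.4 -3. ] T [ 0.43 -0.18  0.15] 16.909571132074536 51.8660169839859 [-0.06  0.58  1.89  0.    0.66  1.1 ]
turn [ 0.   -0.   -1.85] shift [-0.001  0.003 -0.002]
clock: 15.52
eef_pos: [481.8, 80.8, 53.6]
orientation: [-3.141, -0.0, 0.314]
contact_force: [0.9, 2.0, -2.4]
grip_width: 16.7
gripper_force: 51.9
15.5167 [481.8  80.8  53.6] [-3.141 -0.     0.314] F [ 0.9  2.  -2.4] T [ 0.49 -0.14 -0.05] 16.73171428999943 51.86704874038696 [-0.06  0.58  1.89  0.    0.66  1.19]
turn [ 0.    -0.    -1.911] shift [-0.001  0.004 -0.002]
-8 [13. 32. 33.]|-7 [18. 32. 33.]|-6 [15. 32. 33.]|-5 [15. 32. 33.]|-4 [15. 32. 33.]|-3 [19. 32. 33.]|-2 [16. 32. 33.]|-1 [24. 34. 35.]|0 [35. 35. 36.]|1 [35. 36. 36.]|2 [34. 35. 36.]|3 [34. 35. 36.]|4 [34. 35. 36.]|5 [35. 35. 36.]|6 [34. 35. 36.]|7 [35. 35. 36.]|8 [35. 35. 36.]|9 [34. 35. 36.]|10 [34. 35. 35.]|11 [31. 33. 37.]|12 [30. 35. 37.]|13 [36. 36. 37.]|15 [37. 37. 38.]|
bar 108.17418066794733 ((482.6893615722656, 82.9022216796875), (41.23386001586914, 62.96524429321289), 86.3285903930664) yaw 18.019761706419725
```

The jaw no longer moves between looks, so it appears to be at its stop and the hexagon was overstepped at the 0.76 N·m peak. I confirm by turning in small steps until the torque shows again.

```bash
python3 -m handwheel '[[0,0,0.04,0,0,0,-1],[0,0,0.08,0,0,0,-1],[0,0,0.12,0,0,0,-1],[0,0,0.12,0,0,0,-1]]' 50;  python3 go.py 481.8 80.1 54 -2.968;python3 -m handwheel '[[0,0,0.04,0,0,0,-1],[0,0,0.08,0,0,0,-1],[0,0,0.12,0,0,0,-1],[0,0,0.12,0,0,0,-1]]' 50;  python3 go.py 481.8 80.1 54 -2.968;python3 -m handwheel '[[0,0,0.02,0,0,0,-1],[0,0,0.05,0,0,0,-1],[0,0,0.05,0,0,0,-1]]' 50;  python3 go.py 481.8 80.1 54 -2.968
```

```text
clock: 15.9
eef_pos: [481.6, 80.5, 53.7]
orientation: [3.141, 0.0, 0.125]
contact_force: [0.2, -0.1, -1.9]
grip_width: 16.6
gripper_force: 51.9
15.9 [481.6  80.5  53.7] [3.141 0.    0.125] F [ 0.2 -0.1 -1.9] T [ 0.12 -0.14 -0.01] 16.620581730145233 51.93712770938873 [-0.06  0.58  1.89 -0.    0.66  1.38]
turn [ 0.    -0.     1.969] shift [ 0.001  0.002 -0.002]
clock: 16.23
eef_pos: [481.9, 80.8, 53.7]
orientation: [-3.141, -0.001, -0.063]
contact_force: [1.0, 2.3, -1.1]
grip_width: 16.5
gripper_force: 51.9
16.2333 [481.9  80.8  53.7] [-3.141e+00 -1.000e-03 -6.300e-02] F [ 1.   2.3 -1.1] T [ 0.44 -0.19 -0.  ] 16.548941700224347 51.91993832588196 [-0.06  0.58  1.89  0.    0.66  1.57]
turn [-1.00e-03  0.00e+00  1.85e+00] shift [-0.     0.004 -0.002]
clock: 16.48
eef_pos: [482.0, 80.8, 53.7]
orientation: [-3.142, -0.001, -0.14]
contact_force: [0.2, 1.5, -1.9]
grip_width: 16.8
gripper_force: 51.9
16.4833 [482.   80.8  53.7] [-3.142e+00 -1.000e-03 -1.400e-01] F [ 0.2  1.5 -1.9] T [ 0.5  -0.21  0.14] 16.78905724643465 51.9220894575119 [-0.06  0.58  1.89  0.    0.66  1.65]
turn [-1.000e-03 -0.000e+00  1.801e+00] shift [-0.     0.004 -0.002]
```

```bash
python3 -m handwheel '[[0,0,0.02,0,0,0,-1],[0,0,0.05,0,0,0,-1],[0,0,0.05,0,0,0,-1]]' 50;  python3 go.py 481.8 80.1 54 -2.968;  python3 -m handwheel '[[0,0,0.02,0,0,0,-1],[0,0,0.04,0,0,0,-1],[0,0,0.04,0,0,0,-1]]' 50;  python3 go.py 481.8 80.1 54 -2.968; python3 jaw.py w8
```

```text
clock: 16.73
eef_pos: [482.0, 80.7, 53.7]
orientation: [3.141, -0.001, -0.216]
contact_force: [1.5, 2.5, -1.1]
grip_width: 16.7
gripper_force: 52.2
16.7333 [482.   80.7  53.7] [ 3.141e+00 -1.000e-03 -2.160e-01] F [ 1.5  2.5 -1.1] T [ 0.52 -0.26  0.63] 16.74525805728483 52.152507305145264 [-0.06  0.58  1.89 -0.    0.66  1.72]
turn [-1.000e-03 -0.000e+00  1.752e+00] shift [-0.     0.003 -0.002]
clock: 16.98
eef_pos: [482.3, 80.7, 53.7]
orientation: [3.141, -0.001, -0.279]
contact_force: [2.5, 2.0, -2.8]
grip_width: 16.7
gripper_force: 52.0
16.9833 [482.3  80.7  53.7] [ 3.141e+00 -1.000e-03 -2.790e-01] F [ 2.5  2.  -2.8] T [ 0.48 -0.37  0.56] 16.692385572619276 52.03518211841583 [-0.06  0.58  1.89 -0.    0.66  1.79]
turn [-1.000e-03 -0.000e+00  1.712e+00] shift [-0.002  0.003 -0.002]
-8 [14. 32. 33.]|-7 [19. 33. 33.]|-6 [16. 32. 33.]|-5 [18. 32. 33.]|-4 [14. 33. 33.]|-3 [16. 32. 33.]|-2 [18. 32. 34.]|-1 [20. 34. 35.]|0 [34. 35. 36.]|1 [34. 35. 36.]|2 [35. 35. 36.]|3 [35. 35. 36.]|4 [35. 35. 36.]|5 [35. 35. 36.]|6 [35. 35. 36.]|7 [34. 35. 36.]|8 [35. 35. 36.]|9 [35. 36. 36.]|10 [34. 35. 36.]|11 [33. 35. 37.]|12 [33. 35. 37.]|13 [36. 36. 37.]|15 [31. 34. 37.]|
bar 108.2441087711999 ((483.0512390136719, 77.80892181396484), (63.18147659301758, 41.00700378417969), 4.979602813720703) yaw -16.00640534287768
```

The stop is confirmed: the torque came back exactly 60° later. I ease back and draw the key out slowly.

```bash
python3 -m handwheel '[[0,0,-0.06,0,0,0,-1],[0,0,-0.12,0,0,0,-1],[0,0,-0.16,0,0,0,-1],[0,0,-0.16,0,0,0,-1]]' 50;  python3 go.py 481.8 80.4 117 -2.968;  python3 -m handwheel '[[0,0,0,0,0,-0.02,-1],[0,0,0,0,0,-0.04,-1],[0,0,0,0,0,-0.07,-1],[0,0,0,0,0,-0.1,-1],[0,0,0,0,0,-0.13,-1],[0,0,0,0,0,-0.13,-1]]' 50;  python3 go.py 481.8 80.1 117 -2.968
```

```text
clock: 17.37
eef_pos: [481.5, 80.6, 53.7]
orientation: [-3.141, 0.0, -0.031]
contact_force: [1.7, 0.4, -1.7]
grip_width: 16.8
gripper_force: 52.0
17.3667 [481.5  80.6  53.7] [-3.141  0.    -0.031] F [ 1.7  0.4 -1.7] T [ 0.2  -0.2   0.01] 16.751041529323313 51.969210505485535 [-0.06  0.58  1.89  0.    0.66  1.54]
turn [0.   0.   1.87] shift [ 0.001  0.001 -0.317]
clock: 17.87
eef_pos: [481.9, 80.6, 80.9]
orientation: [3.141, -0.001, -0.033]
contact_force: [-0.9, -0.4, -0.5]
grip_width: 16.7
gripper_force: 51.9
17.8667 [481.9  80.6  80.9] [ 3.141e+00 -1.000e-03 -3.300e-02] F [-0.9 -0.4 -0.5] T [-0.01 -0.03  0.02] 16.69550451141374 51.936399936676025 [-0.06  0.53  1.88 -0.    0.73  1.54]
turn [-1.000e-03 -0.000e+00  1.869e+00] shift [-0.     0.003 -0.18 ]
```

```bash
python3 -m handwheel '[[0,0,0,0,0,-0.07,-1],[0,0,0,0,0,-0.14,-1],[0,0,0,0,0,-0.19,-1],[0,0,0,0,0,-0.19,-1],[0,0,0,0,0,-0.19,-1]]' 50;python3 jaw.py w9; python3 -m handwheel '[[0,0,0,0,0.1,0,-1],[0,0,0,0.03,0.25,0,-1],[0,0,0,0.06,0.4,0,-1],[0,0,0,0.098,0.67,0,-1],[0,0,0,0.098,0.67,0,-1]]' 50; python3 -m handwheel '[[0,0,0,0.03,0.2,0,-1],[0,0,0,0.06,0.4,0,-1],[0,0,0,0.08,0.55,0,-1],[0,0,0,0.098,0.67,0,-1],[0,0,0,0.098,0.67,0,-1],[0,0,0,0.098,0.67,0,-1],[0,0,0,0.098,0.67,0,-1]]' 50;  python3 go.py 513 -188.6 90 -0.03
python3 - <<'E'
from h import *
save('wrist','w10');z=load('w10');W=pts(z)
m=np.zeros(W.shape[:2],bool);m[195:338,230:285]=1;m&=(W[...,2]>165)&(W[...,2]<182);P=W[m]
A=np.c_[P[:,:2]-[513,-188],np.ones(len(P))];print(len(P),np.linalg.lstsq(A,P[:,2],rcond=None)[0],cv2.minAreaRect(P[:,:2].astype(np.float32)))
m=np.zeros(W.shape[:2],bool);m[130:235,200:310]=1;m&=(W[...,2]>42)&(W[...,2]<50);P=W[m]
h=cv2.convexHull(P[:,:2].astype(np.float32));print(cv2.minEnclosingCircle(h))
E
```

```text
clock: 18.28
eef_pos: [481.5, 80.7, 117.9]
orientation: [3.141, -0.0, -0.033]
contact_force: [0.1, 0.6, -2.7]
grip_width: 16.9
gripper_force: 52.0
-8 [16. 32. 33.]|-7 [14. 32. 33.]|-6 [14. 32. 33.]|-5 [16. 32. 33.]|-4 [19. 32. 33.]|-3 [17. 32. 33.]|-2 [15. 33. 33.]|-1 [21. 34. 35.]|0 [34. 35. 36.]|1 [34. 35. 36.]|2 [34. 35. 36.]|3 [34. 35. 36.]|4 [34. 35. 36.]|5 [35. 35. 36.]|6 [35. 35. 36.]|7 [34. 35. 36.]|8 [34. 35. 36.]|9 [35. 35. 36.]|10 [34. 35. 36.]|11 [32. 34. 35.]|12 [31. 35. 37.]|13 [36. 36. 37.]|15 [35. 35. 35.]|
bar nan ((0.0, 0.0), (0.0, 0.0), 0.0) yaw -1.8754492495679713
clock: 18.75
eef_pos: [498.1, -58.4, 116.9]
orientation: [3.139, -0.001, -0.035]
contact_force: [0.6, 0.1, -1.9]
grip_width: 16.6
gripper_force: 51.9
clock: 19.33
eef_pos: [510.8, -187.2, 116.6]
orientation: [-3.139, 0.003, -0.033]
contact_force: [-0.3, -0.4, -1.6]
grip_width: 16.5
gripper_force: 51.9
19.3333 [ 510.8 -187.2  116.6] [-3.139e+00  3.000e-03 -3.300e-02] F [-0.3 -0.4 -1.6] T [0.05 0.07 0.05] 16.536098063293874 51.924929022789 [-0.56  0.53  1.71  0.    0.91  1.05]
turn [-0.001  0.002 -0.002] shift [0.012 0.007 0.133]
6058 [-1.54211867e-02 -1.42409751e-02  1.71184150e+02] ((512.0029296875, -188.80630493164062), (64.09159088134766, 22.780315399169922), 0.8633040189743042)
((513.5253295898438, -188.09011840820312), 26.026248931884766)
  return _methods._mean(a, axis=axis, dtype=dtype,
  ret = ret.dtype.type(ret / rcount)
```

View pics/w10.png

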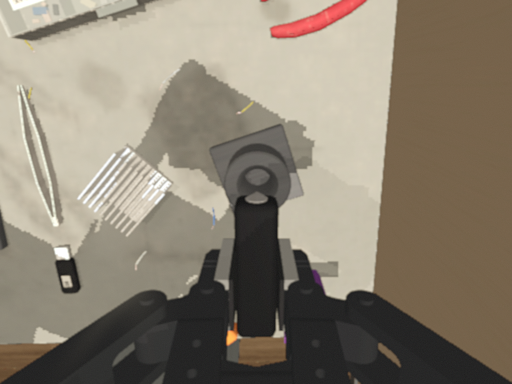

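The key hangs over the stand: bar at (257,265), bore mouth at (257,182). I lower it in stages.

```bash
python3 -m handwheel '[[0,0,0,0.007,0,0.05,-1],[0,0,0,0.007,0,0.1,-1],[0,0,0,0.007,0,0.15,-1],[0,0,0,0.007,0,0.17,-1],[0,0,0,0.007,0,0.17,-1]]' 50; python3 go.py 513 -188.6 46.5 -0.03;python3 -m handwheel '[[0,0,0,0,0,0.02,-1],[0,0,0,0,0,0.04,-1],[0,0,0,0,0,0.06,-1],[0,0,0,0,0,0.06,-1]]' 50; python3 go.py 513 -188.6 46.5 -0.03
```

```text
clock: 19.8
eef_pos: [512.2, -187.2, 81.7]
orientation: [-3.14, 0.004, -0.032]
contact_force: [0.5, 0.2, -1.7]
grip_width: 16.5
gripper_force: 51.9
19.8 [ 512.2 -187.2   81.7] [-3.14   0.004 -0.032] F [ 0.5  0.2 -1.7] T [ 0.01 -0.04  0.  ] 16.492550105605893 51.89983248710632 [-0.56  0.59  1.73 -0.    0.83  1.05]
turn [-0.001  0.002 -0.001] shift [0.005 0.007 0.176]
clock: 20.13
eef_pos: [513.1, -188.3, 71.0]
orientation: [-3.141, 0.001, -0.033]
contact_force: [-0.0, 0.0, -1.7]
grip_width: 16.8
gripper_force: 51.9
20.1333 [ 513.1 -188.3   71. ] [-3.141e+00  1.000e-03 -3.300e-02] F [-0.   0.  -1.7] T [-0.02 -0.01  0.02] 16.8446272894336 51.92400813102722 [-0.56  0.6   1.74 -0.    0.8   1.05]
turn [-0.     0.001 -0.002] shift [-0.     0.002  0.122]
```

In the bore without contact; I carry on to just above the floor, then feel for it.

```bash
python3 -m handwheel '[[0,0,0,0,0,0.03,-1],[0,0,0,0,0,0.06,-1],[0,0,0,0,0,0.09,-1],[0,0,0,0,0,0.11,-1],[0,0,0,0,0,0.11,-1]]' 50; python3 go.py 513 -188.6 46.5 -0.03;python3 -m handwheel '[[0,0,0,0,0,0.005,-1],[0,0,0,0,0,0.01,-1],[0,0,0,0,0,0.01,-1]]' 50; python3 go.py 513 -188.6 46.5 -0.03
```

```text
clock: 20.55
eef_pos: [512.7, -188.1, 48.5]
orientation: [-3.141, 0.002, -0.033]
contact_force: [0.0, -0.3, -1.3]
grip_width: 16.6
gripper_force: 51.9
20.55 [ 512.7 -188.1   48.5] [-3.141e+00  2.000e-03 -3.300e-02] F [ 0.  -0.3 -1.3] T [-0.02  0.   -0.01] 16.605047447169355 51.91180765628815 [-0.56  0.64  1.75 -0.    0.75  1.05]
turn [-0.001  0.001 -0.002] shift [0.001 0.003 0.01 ]
clock: 20.8
eef_pos: [513.5, -188.5, 47.6]
orientation: [3.141, -0.0, -0.033]
contact_force: [-0.4, 0.1, -2.2]
grip_width: 16.9
gripper_force: 51.9
20.8 [ 513.5 -188.5   47.6] [ 3.141 -0.    -0.033] F [-0.4  0.1 -2.2] T [0.   0.02 0.02] 16.93206413736623 51.924294233322144 [-0.56  0.64  1.75 -0.    0.75  1.05]
turn [ 0.    -0.    -0.002] shift [-0.003  0.001  0.005]
```

```bash
python3 -m handwheel '[[0,0,0,0,0,0.004,-1],[0,0,0,0,0,0.006,-1],[0,0,0,0,0,0.006,-1]]' 50; python3 -m handwheel '[[0,0,0,0,0,0,0],[0,0,0,0,0,0,1],[0,0,0,0,0,0,1],[0,0,0,0,0,0,1],[0,0,0,0,0,0,1],[0,0,0,0,0,0,1],[0,0,0,0,0,0,1],[0,0,0,0,0,0,1]]' 50;python3 -m handwheel '[[0,0,0,0,0,-0.1,1],[0,0,0,0,0,-0.2,1],[0,0,0,0,0,-0.4,1],[0,0,0,0,0,-0.6,1],[0,0,0,0,0,-0.8,1],[0,0,0,0,0,-0.8,1],[0,0,0,0,0,-0.8,1],[0,0,0,0,0,-0.8,1]]' 50
python3 - <<'E'
from h import *
st();save('wrist','w11');z=load('w11');W=pts(z)
m=(W[...,2]>85)&(W[...,2]<115)&(abs(W[...,0]-511)<50)&(abs(W[...,1]+186)<40);P=W[m];P=P[P[:,2]>96]
A=np.c_[P[:,:2]-[513,-188],np.ones(len(P))];print(len(P),np.linalg.lstsq(A,P[:,2],rcond=None)[0],cv2.minAreaRect(P[:,:2].astype(np.float32)))
E
```

```text
clock: 21.05
eef_pos: [513.8, -188.6, 47.0]
orientation: [3.141, -0.001, -0.033]
contact_force: [-0.2, 0.4, 3.2]
grip_width: 16.9
gripper_force: 52.5
clock: 21.72
eef_pos: [513.5, -188.4, 46.4]
orientation: [-3.142, 0.0, -0.033]
contact_force: [0.1, -0.0, -0.2]
grip_width: 85.3
gripper_force: 0.0
clock: 22.38
eef_pos: [512.9, -188.1, 206.2]
orientation: [-3.141, 0.001, -0.033]
contact_force: [0.3, -1.0, -0.3]
grip_width: 85.6
gripper_force: 0.0
22.3833 [ 512.9 -188.1  206.2] [-3.141e+00  1.000e-03 -3.300e-02] F [ 0.3 -1.  -0.3] T [ 0.03 -0.06  0.03] 85.58593328542888 0.0 [-0.56  0.41  1.62 -0.    1.11  1.05]
1481 [-6.78893803e-03  6.35479580e-03  1.01326058e+02] ((514.6783447265625, -189.46832275390625), (17.593730926513672, 64.35455322265625), 87.6908187866211)
```

View pics/w11.png

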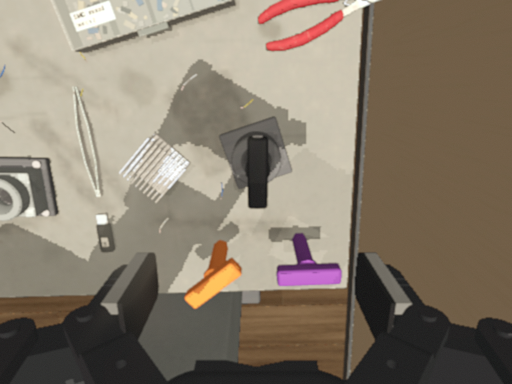

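The key stands upright in its stand at (257,165), top at 101.3 mm (fully down). The bystanders and the look-alikes are undisturbed, and the gripper is clear.

```bash
python3 -c "
from h import *
print(robot.job_done())"
```

```text
the job is handed in; nothing more can be done
None
```

The clamp screw was turned to its stop with the heat sink pressed against the fence, the key is back upright and fully down in its stand, and the job is handed in at about 22 s of the 72 s; the hand-in call returned no verdict.

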